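# Free the saw blade: clear the spacer, seat the clamp screw, back it off a quarter turn

## Robot

A 6-joint arm with a two-finger parallel gripper is mounted at the origin on the work surface. World frame = base frame: x ahead of the robot, y to its left, z up, the work surface at z = 0. Lengths are in m, angles in rad, forces in N, time in s.
With the tool pointing down it reaches from about 0.275 to 0.85 m from the base axis. Payload 5.2 kg.
Tool frame: the origin (TCP) lies at the very end of the fingers, on their centre line; the grasp point (between the pads) lies 19 mm behind it; z points along the fingers, y is the line along which they close (so a half turn about z gives the same grasp; the last joint's range is limited). The gripper opens to 85 mm and grips with 20 to 120 N. Pads are 22 mm wide; open, the fingers measure 114 mm over their backs; the gripper's body (76 mm by 85 mm) begins 54 mm behind the grasp point. The pads swing forward as they close: fully open they stand 13 mm farther back than shut.
Start: joints at [-1.365, 0.259, 1.535, -0, 1.348, -0.203], TCP at [0.219, -0.505, 0.231] pointing down, gripper open.
Joint ranges: [-3.14, 3.14], [-0.91, 2.08], [0.19, 2.58], [-1.22, 4.36], [0.22, 2.71], [-3.12, 3.12]. Speed limits (rad/s): [2.57, 2.57, 3.14, 3.14, 3.14, 3.14].

## Interface

Orientations are given as [roll, pitch, yaw] about the fixed x, y, z axes, in that order (R = Rz(yaw) Ry(pitch) Rx(roll)).
In Python, from workcell import r gives the robot as it stands.
- The arm moves only by the shell command python3 -m pendant 'ROWS' [FORCE]. ROWS is a JSON list that holds a single list of rows (three levels of brackets), with 1 to 12 rows, each of 5 numbers: the finger opening in m, then dx, dy, dz in a scale on which 1.0 is 400 mm, then a turn about the tool's z in fractions of the full range, 1 being 4 rad; each row shifts and turns the commanded pose from where the row before left it, along the tool's axes as they then stand; what a row does not reach is not made up. A row lasts 1/8 s, in which the tool goes at most 0.0625 m and 0.188 rad, less where a joint would pass 70% of its speed; a pose out of reach is approached as far as the arm can. The fingers move at their own pace and stop on an object; FORCE is the grip in N (left out, the last holds). Time passes only in rows, so rows that do not move let the fingers close. It prints the time, the measured TCP pose, the force, the opening and the grip force at its end. Shift and turn numbers lie between -1 and 1, and a call with a number outside is refused. Input that does not fit is refused with a message, and nothing moves.
- r.read_state(): the state, without advancing time (a new reading comes with each control period).
- r.get_image(name): name is "side" or "top" or "wrist"; returns the picture (420x560x3 uint8, red, green, blue); there is no depth.
- r.calibration(name): a dict with "fx", "fy", "cx", "cy" (pixels), "k1" (the pictures are not rectified: a ray, as slopes to the right and down, at radius r is drawn at 1 + k1 r^2 times it, then the intrinsics apply), "xyz" and "attitude" of the camera in the world; the wrist camera has in their place "tool_from_camera" (4x4, takes a point from camera to tool coordinates, whose origin is the TCP and whose axes are the flange's). Camera axes: x right, y down, z forward; pixel columns grow to the right and rows downward; lengths in m; the calibration is good to about 2 mm. A picture is of the moment at which its call begins: read the wrist's pose just before it. calibration takes no time and is no camera call.
- r.job_done(): hands the job in; it is judged then, once.
The state is a dict: "t": time; "joint_positions": joint angles; "dq": joint speeds; "tau": joint torques, N m; "position": TCP position; "eef_rot": TCP orientation; "wrist_force": force on the tool from outside, world axes, zero at the start; "ft_torque": the same for the moment, N m; "finger_gap": finger opening in m; "grip_force": force on a finger pad.
Only numpy, scipy, OpenCV 4.12 (cv2) and the standard library are available. Lean on these libraries where they do the work, as an engineer would, in place of code of your own. Each camera call takes 0.05 s, during which the arm holds its last target. There are 200 camera calls.

## Task

Lift the loose steel spacer ring off the clamp screw in the middle of the saw blade and set it down flat in the shallow parts tray, without dropping it. Then turn the black-winged clamp screw clockwise until it seats against its stop, back it off a quarter turn so the blade can be indexed, and finish while still gripping the wing to hold it at that setting. Leave everything else on the table where it is.

Things in the scene. Friction and masses are not known exactly. Their poses are not given: they have to be found in the camera images.
- fixture: blade-sharpening fixture bolted to the table: green base plate 190 (x) x 160 (y) x 25 mm, a round pedestal on it, and a steel saw blade 190 mm across over its teeth lying level; blade top 53 mm above the table. The clamp screw is upright on its axis. Origin at the centre of the base's underside, on the screw's axis; z up
- clamp_screw (a joint): turn of the thumbscrew in the middle of the blade, rad: grows as it is turned CLOCKWISE seen from above (tightening), seats on a hard stop at 4.712; 0.7 to 1.9 short of it at the start. The wing's direction in the world is the fixture's yaw minus the value: seated it lies along the fixture's y, a quarter turn back along its x. Turns at 0.08 N m, does not rise, stays where left
- wing (a point): point on the thumbscrew's axis where its wing is pinched, 26 mm above the blade, 79 above the table; x along the wing (turns with it). Upright black wing 36 mm long, 10 thick, from 10 to 36 mm above the blade; below it a round boss 32 diameter, 7 high
- spacer: loose steel spacer ring parked over the clamp screw, standing on the blade around the wing: 58 mm outside diameter, 46 mm bore, 32 mm high, 0.14 to 0.28 kg; origin at the centre of its underside
- tray: shallow dark steel parts tray fixed to the table, 160 (x) x 210 (y) x 25 mm high outside, walls and floor about 4 mm; origin at the centre of its underside. The small bush stands in it near the +y end; the -y half is empty (for example round the tray point x 0, y -40 mm)
- bush: a bystander: small steel bush in the tray, 38 outside diameter, 20 bore, 20 high, standing near the tray's +y end; origin at the centre of its underside
- brush: a bystander: wooden-handled brush 180 long, lying between fixture and tray along about x; origin under its middle
- flange: a bystander: dark steel stepped flange, 52 diameter, 22 high; origin at the centre of its underside
- wheel_a: a bystander: red-brown grinding wheel lying flat, 100 diameter, 14 thick; origin at the centre of its underside
- wheel_b: a bystander: grey grinding wheel lying flat, 80 diameter, 12 thick; origin at the centre of its underside
- oil: a bystander: grey plastic bottle, 60 diameter, 160 high, standing; origin at the centre of its underside
- jar: a bystander: glass jar with steel lid, 60 diameter, 75 high, standing; origin at the centre of its underside
- screwdriver: a bystander: screwdriver 190 long lying along about x; origin under its middle
There are look-alikes about, which are no part of the job. What is shaped like the spacer but red is not meant.

How it is judged:
On the way, in this order (a step that is already met when the one before it is completed fails the run):
1. the spacer ring stands flat in the tray, released (x of spacer in the frame of tray between -0.055 and 0.055 m and y of spacer in the frame of tray between -0.08 and 0.08 m and z of spacer in the frame of tray below 0.012 m and angle between spacer's own z axis and vertical below 0.12 rad and contact force between the fingers and spacer below 0.1 N and linear speed of spacer below 0.03 m/s), for 0.2 s.
2. the clamp screw is turned home against its stop (value of joint clamp_screw above 4.64 rad), for 0.2 s.
At the end, for the whole second after the job is handed in: the clamp screw is 1.57 rad (within 0.22 rad) back from its stop, still, and gripped by the fingers with more than 4 N; the spacer ring stands flat on the tray's floor, not touched (value of joint clamp_screw between 2.921 and 3.361 rad and velocity of joint clamp_screw between -0.1 and 0.1 rad/s and contact force between the fingers and clamp_screw above 4 N and x of spacer in the frame of tray between -0.055 and 0.055 m and y of spacer in the frame of tray between -0.08 and 0.08 m and z of spacer in the frame of tray below 0.012 m and angle between spacer's own z axis and vertical below 0.12 rad and contact force between the fingers and spacer below 0.1 N); the arm keeps its last pose, push and grip.
It fails at once if the spacer ring is dropped or thrown (falls free by more than about 25 mm) (contact force between spacer and anything else below 0.05 N and linear speed of spacer above 0.7 m/s).
It fails at once if a bystander is moved more than 30 mm (distance of any of bush, brush, flange, wheel_a, wheel_b, oil, jar, screwdriver from where it was at the start of the episode above 0.03 m).
It also fails if it takes over 64 s, if anything falls off the work surface, if the arm or the gripper's body presses on something with over 40 N, if the wrist force passes 120 N, or if a joint passes its speed limit or range.

## Working session

There is one attempt and no reset: what is moved stays moved. The work goes in short steps, Python scripts to look and compute and a shell command to move; the robot and the scene stay as the last step left them, time stands still between calls to the robot, and variables do not carry over. Pictures are saved under pics/ and viewed, at most 10 in all, crops included, and the job is handed in when it is done.

```bash
ls; mkdir -p pics
python3 - <<'E'
from workcell import r
import cv2,numpy as np
s=r.read_state();print(s)
for n in("top","side","wrist"):
    im=r.get_image(n);cv2.imwrite(f"pics/{n}0.png",im[:,:,::-1]);print(n,r.calibration(n))
E
```

```text
pics
{'t': 0.0, 'joint_positions': array([-1.36479669e+00,  2.59337475e-01,  1.53612319e+00, -7.85639568e-06,
        1.34797509e+00, -2.02797419e-01]), 'dq': array([-1.60400830e-03,  1.62641563e-03, -3.56589608e-03,  5.58408389e-04,
        9.06273166e-05, -8.83976842e-04]), 'tau': array([-3.75440150e-04, -4.46028078e+01, -2.90568084e+01, -4.03781978e-04,
        1.15059083e-02,  7.75735487e-06]), 'position': array([ 0.21853596, -0.50413248,  0.23046156]), 'eef_rot': array([-3.13978578e+00, -3.63716939e-04,  4.08798472e-01]), 'wrist_force': array([-0.859039  , -0.85128358,  0.56090007]), 'ft_torque': array([ 0.00714876,  0.03367978, -0.05215605]), 'grip_force': 0.0, 'finger_gap': 0.08527061051120993}
top {'fx': 427.40073685646934, 'fy': 427.40073685646934, 'cx': 282.1734314161198, 'cy': 204.68317533712298, 'k1': -0.08960721221673672, 'xyz': array([0.45602771, 0.03159406, 1.35138398]), 'attitude': array([-3.04512772, -0.01213622, -1.57188635])}
side {'fx': 487.5722363749402, 'fy': 487.5722363749402, 'cx': 282.99783341127556, 'cy': 208.58946930047176, 'k1': 0.022025611874922336, 'xyz': array([ 0.38321219, -1.29154139,  1.07540673]), 'attitude': array([-2.22157208,  0.01273066, -0.1545063 ])}
wrist {'fx': 355.06877896225177, 'fy': 355.06877896225177, 'cx': 276.154548664507, 'cy': 216.61554465152904, 'k1': -0.06997007947786237, 'tool_from_camera': array([[ 4.52745979e-04, -9.45504123e-01, -3.25609810e-01,
         8.38156737e-02],
       [ 9.99999699e-01,  2.22793138e-04,  7.43509577e-04,
        -1.38392891e-03],
       [-6.30447740e-04, -3.25610049e-01,  9.45503939e-01,
        -1.43210090e-01],
       [ 0.00000000e+00,  0.00000000e+00,  0.00000000e+00,
         1.00000000e+00]])}
```

View pics/top0.png

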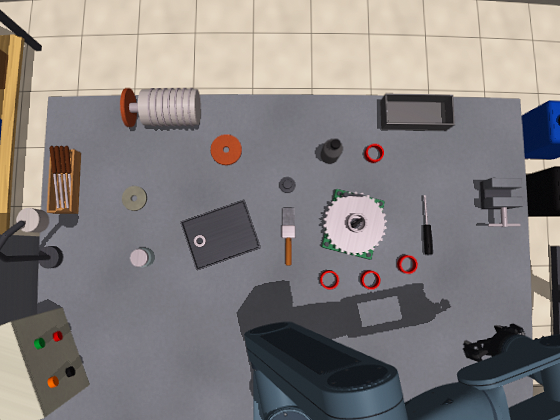

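View pics/side0.png

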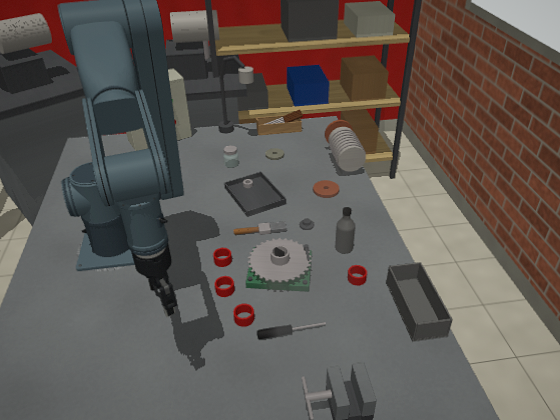

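The top view shows the fixture at (353,223) and the tray at (220,235), with the bush at (200,241). Ring candidates are the steel ring at (357,223) and red rings at (329,280), (370,279), (407,264) and (374,153). The steel one on the blade fits the description; the red ones are the look-alikes. I'll confirm this in a crop and measure.

```bash
cat > h.py <<'E'
import numpy as np,cv2
from scipy.spatial.transform import Rotation as R
from workcell import r
def ray(n,uv,st=None):
    c=r.calibration(n); K=np.array([[c['fx'],0,c['cx']],[0,c['fy'],c['cy']],[0,0,1]])
    # forward model: d = p(1+k1 r^2); fixed iterations via cv2
    p=cv2.undistortPoints(np.array(uv,float).reshape(-1,1,2),K,np.array([c['k1'],0,0,0,0.])).reshape(-1,2)
    d=np.c_[p,np.ones(len(p))]
    if n=='wrist':
        T=c['tool_from_camera'];Q=R.from_euler('xyz',st['eef_rot']).as_matrix()
        return st['position']+Q@T[:3,3],(Q@T[:3,:3]@d.T).T
    return c['xyz'],(R.from_euler('xyz',c['attitude']).as_matrix()@d.T).T
def plane(n,uv,z,st=None):
    o,d=ray(n,uv,st); return o+d*((z-o[2])/d[:,2])[:,None]
E
python3 - <<'E'
from h import *
t=cv2.imread("pics/top0.png");s=cv2.imread("pics/side0.png")
a=cv2.resize(t[180:265,310:400],None,fx=6,fy=6,interpolation=2)[:500,:540]
b=cv2.resize(s[225:300,240:320],None,fx=3.2,fy=6.6,interpolation=2)
cv2.imwrite("pics/crop.png",np.hstack([a,b[:495] if 0 else cv2.resize(b,(256,a.shape[0]))]))
# blade: bright cluster
hsv=cv2.cvtColor(t,cv2.COLOR_BGR2HSV)
m=((hsv[:,:,2]>130)).astype(np.uint8);m[:180]=0;m[265:]=0;m[:,:315]=0;m[:,395:]=0
c=max(cv2.findContours(m,0,1)[0],key=cv2.contourArea);(e,rad)=cv2.minEnclosingCircle(c)
print("blade",e,rad,plane("top",[e,(e[0]+rad,e[1])],.053))
m=((hsv[:,:,2]<85)).astype(np.uint8);m[:190]=0;m[275:]=0;m[:,:170]=0;m[:,270:]=0
c=max(cv2.findContours(m,0,1)[0],key=cv2.contourArea);q=cv2.minAreaRect(c);bx=cv2.boxPoints(q)
P=plane("top",bx,.025);print("tray",bx,P,P.mean(0),np.linalg.norm(np.diff(P,axis=0),axis=1))
m=cv2.inRange(hsv,(40,80,30),(90,255,255));m[:180]=0;m[275:]=0;m[:,:310]=0;m[:,400:]=0
q=cv2.minAreaRect(cv2.findNonZero(m));bx=cv2.boxPoints(q);P=plane("top",bx,.02);print("base",bx,P,P.mean(0),np.linalg.norm(np.diff(P,axis=0),axis=1))
print("bush",plane("top",[(200,241)],.024),"brush",plane("top",[(288,208),(288,265)],.02),"flange",plane("top",[(287,185)],.022))
E
```

```text
blade (363.0, 232.5) 44.19568634033203 [[ 0.4964104  -0.23083732  0.053     ]
 [ 0.49592204 -0.3679293   0.053     ]]
tray [[179.27145 221.04482]
 [243.79218 198.53758]
 [260.98358 247.81966]
 [196.46286 270.3269 ]] [[0.5331493  0.33589144 0.025     ]
 [0.60362942 0.13514493 0.025     ]
 [0.45046653 0.08097432 0.025     ]
 [0.38104827 0.27980677 0.025     ]] [0.49207338 0.20795436 0.025     ] [0.21275951 0.16246023 0.21060208]
base [[321.01584 247.02611]
 [335.35788 188.35414]
 [385.05502 200.50233]
 [370.71298 259.17432]] [[ 0.45262168 -0.10531344  0.02      ]
 [ 0.6365598  -0.15236249  0.02      ]
 [ 0.5981464  -0.30971741  0.02      ]
 [ 0.41428818 -0.26042724  0.02      ]] [ 0.52540401 -0.20695514  0.02      ] [0.18986007 0.16197579 0.19035064]
bush [[0.47133243 0.270229   0.024     ]] brush [[ 0.57442899 -0.00292117  0.02      ]
 [ 0.3973784  -0.00252785  0.02      ]] flange [[6.46756967e-01 9.40964921e-05 2.20000000e-02]]
```

View pics/crop.png

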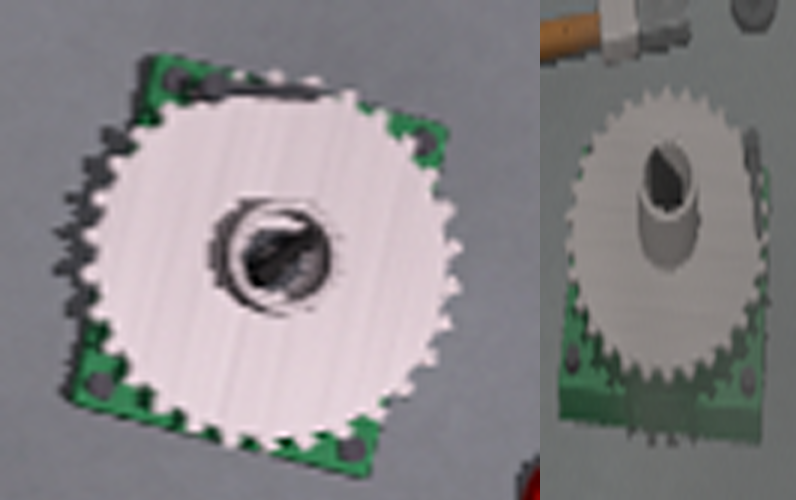

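The crop confirms it: a grey steel ring stands on the blade around the black wing (crop px 270,258, i.e. top image 355,223). The tray side lengths (212 x 162) and the base (190 x 161) match the sizes given. Fixture is at about (0.525,-0.207) with yaw -0.25; tray is at (0.492,0.208) with yaw 0.34. Next I'll work out the move over the fixture.

```bash
cat >> h.py <<'E'
def go(x,y,z,yaw=None):
    s=r.read_state();p=s['position'];w=s['eef_rot'][2]
    d=R.from_euler('xyz',s['eef_rot']).as_matrix().T@(np.array([x,y,z])-p)
    print("t",s['t'],"pos",p.round(4),"rot",s['eef_rot'].round(3),"tool d",d.round(4),"turn",None if yaw is None else round(w-yaw,3),"grip",round(s['grip_force'],1),round(s['finger_gap'],4),"q6",s['joint_positions'][5].round(2))
E
python3 -c "
from h import *
go(.525,-.207,.23,1.91)"
```

```text
t 0.15 pos [ 0.2186 -0.5043  0.2307] rot [-3.14  -0.     0.409] tool d [ 0.3993 -0.151   0.001 ] turn -1.501 grip 0.0 0.0853 q6 -0.2
```

Careful with the scale: shifts go in shares of 400 mm and turns go in shares of 4 rad. That gives: 0.05 m / 0.4 = 0.125, -0.019 m / 0.4 = -0.0475.

```bash
python3 -m pendant '[[[0.085,0.125,-0.0475,0,0],[0.085,0.125,-0.0475,0,0],[0.085,0.125,-0.0475,0,0],[0.085,0.125,-0.0475,0,0],[0.085,0.125,-0.0475,0,0],[0.085,0.125,-0.0475,0,0],[0.085,0.125,-0.0475,0,0],[0.085,0.125,-0.045,0,0]]]' && python3 -m pendant '[[[0.085,0,0,0,-0.0375],[0.085,0,0,0,-0.0375],[0.085,0,0,0,-0.0375],[0.085,0,0,0,-0.0375],[0.085,0,0,0,-0.0375],[0.085,0,0,0,-0.0375],[0.085,0,0,0,-0.0375],[0.085,0,0,0,-0.0375],[0.085,0,0,0,-0.0375],[0.085,0,0,0,-0.0375],[0.085,0,0,0,0],[0.085,0,0,0,0]]]'
python3 - <<'E'
from h import *
st=r.read_state();im=r.get_image("wrist")[:,:,::-1];cv2.imwrite("pics/w1.png",im);go(.525,-.207,.23,1.91)
# where things should be: pixel of axis at given height
c=r.calibration('wrist');T=c['tool_from_camera'];Q=R.from_euler('xyz',st['eef_rot']).as_matrix()
for z in(.053,.085):
    v=T[:3,:3].T@(Q.T@(np.array([.525,-.207,z])-st['position'])-T[:3,3]);print(z,c['fx']*v[0]/v[2]+c['cx'],c['fy']*v[1]/v[2]+c['cy'])
E
```

```text
t: 1.15
position: [0.5266, -0.2056, 0.2311]
eef_rot: [-3.141, 0.0, 0.409]
wrist_force: [0.8, -0.5, 0.0]
finger_gap: 0.085
grip_force: 0.0
t: 2.65
position: [0.5256, -0.207, 0.2311]
eef_rot: [-3.141, -0.0, 1.906]
wrist_force: [-0.2, -0.3, 0.1]
finger_gap: 0.0849
grip_force: 0.0
t 2.7 pos [ 0.5256 -0.2071  0.2312] rot [-3.141 -0.     1.907] tool d [ 0.0003 -0.0006  0.0012] turn -0.003 grip 0.0 0.0849 q6 -0.91
0.053 275.80343643283857 190.48175910732692
0.085 275.82506417725835 200.20193823022407
```

View pics/w1.png

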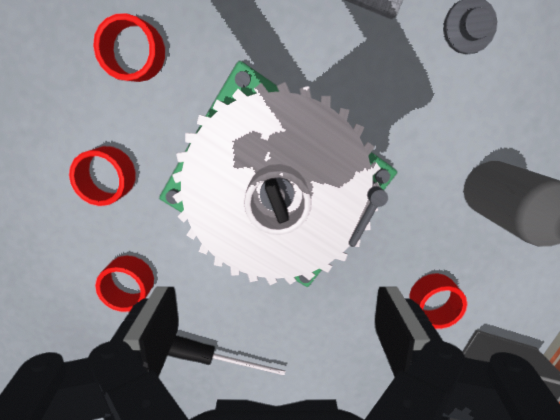

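The wrist view shows the ring at about (278,199), where the predicted position is (276,200), so it agrees to within 2 mm. The black wing inside runs from (265,180) to (287,222), a world direction of about 2.39, roughly 1.07 rad short of seated. A pawl at (378,197) stays clear of the fingers. Descending now.

Converted, 0.04 m / 0.4 = 0.1, 0.001 m / 0.4 = 0.0025.

```bash
python3 -m pendant '[[[0.085,0,0.0025,0.1,0],[0.085,0,0,0.1,0],[0.085,0,0,0.1,0],[0.085,0,0,0.075,0],[0.085,0,0,0.05,0],[0.085,0,0,0,0],[0.04,0,0,0,0],[0.04,0,0,0,0],[0.04,0,0,0,0],[0.04,0,0,0,0],[0.04,0,0,0,0],[0.04,0,0,0,0]]]' 45
```

```text
t: 4.2
position: [0.5276, -0.2074, 0.0629]
eef_rot: [3.14, 0.002, 1.909]
wrist_force: [-0.9, -0.2, 6.1]
finger_gap: 0.0557
grip_force: 49.1
```

Converted, -0.03 m / 0.4 = -0.075, -0.02 m / 0.4 = -0.05.

```bash
python3 -m pendant '[[[0.04,0,0,0,0],[0.04,0,0,-0.025,0],[0.04,0,0,-0.05,0],[0.04,0,0,-0.075,0],[0.04,0,0,-0.075,0],[0.04,0,0,-0.075,0],[0.04,0,0,-0.075,0],[0.04,0,0,0,0]]]'
python3 - <<'E'
from h import *
c=r.calibration('wrist');im=r.get_image("wrist")[:,:,::-1];cv2.imwrite("pics/w2.png",im);go(.505,.170,.21,1.91)
E
```

```text
t: 5.2
position: [0.5278, -0.2075, 0.2141]
eef_rot: [3.138, 0.004, 1.909]
wrist_force: [0.2, 0.1, -2.5]
finger_gap: 0.0556
grip_force: 48.3
t 5.25 pos [ 0.5268 -0.2069  0.2121] rot [3.140e+00 2.000e-03 1.909e+00] tool d [0.3628 0.1044 0.0016] turn -0.001 grip 48.3 0.0558 q6 -0.91
```

View pics/w2.png

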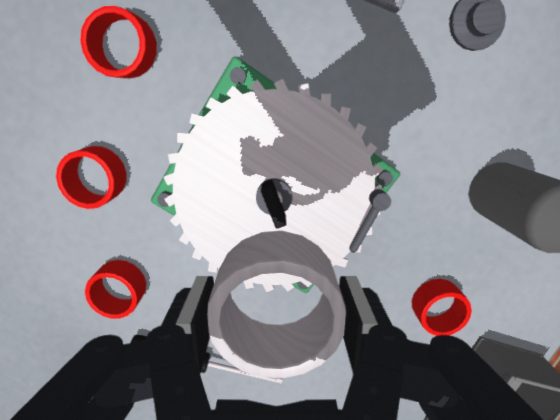

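The ring is held level between the pads (278,320), and the wire shows about 2.5 N of weight. The freed wing is at (268,180)–(280,224). Moving to the tray.

Converted, 0.045 m / 0.4 = 0.1125, 0.02 m / 0.4 = 0.05.

```bash
python3 -m pendant '[[[0.04,0.05,0.015,0,0],[0.04,0.0875,0.025,0,0],[0.04,0.1,0.03,0,0],[0.04,0.1125,0.0325,0,0],[0.04,0.1125,0.0325,0,0],[0.04,0.1125,0.0325,0,0],[0.04,0.1125,0.0325,0,0],[0.04,0.1,0.03,0,0],[0.04,0.0825,0.0225,0,0],[0.04,0.0375,0.0075,0,0],[0.04,0,0,0,0],[0.04,0,0,0,0]]]'
python3 - <<'E'
from h import *
st=r.read_state();im=r.get_image("wrist")[:,:,::-1];cv2.imwrite("pics/w3.png",im);go(.505,.170,.03,1.91)
E
```

```text
t: 6.75
position: [0.5041, 0.1694, 0.2109]
eef_rot: [-3.141, 0.0, 1.908]
wrist_force: [-0.2, -0.4, -1.7]
finger_gap: 0.0556
grip_force: 48.2
t 6.8 pos [0.5043 0.1691 0.211 ] rot [-3.141  0.     1.908] tool d [0.0006 0.001  0.181 ] turn -0.002 grip 48.2 0.0555 q6 -0.22
```

View pics/w3.png

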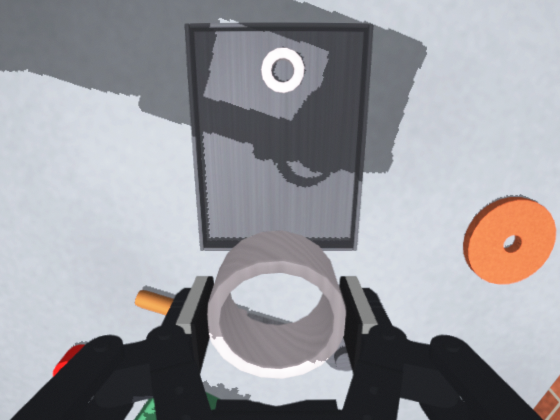

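The tray spans px (187,25)–(371,25) to (203,248)–(355,248), the bush is at (282,70), and the held ring is in the foreground. Checking the tray position from this view.

Run:
```python
from h import *
st=r.read_state()
P=plane("wrist",[(188,25),(370,25),(355,248),(203,248)],.025,st);print(P.round(4),P.mean(0),np.linalg.norm(np.diff(P,axis=0),axis=1))
c=P.mean(0);y=(P[0]+P[1]-P[2]-P[3])[:2];y/=np.linalg.norm(y);print("tray yaw",np.arctan2(-y[0],y[1]),"target",c[:2]-.035*y,"tcp in tray y",(st['position'][:2]-c[:2])@y)
t=c[:2]-.035*y;go(t[0],t[1],.03)
```

```text
[[0.3865 0.2793 0.025 ]
 [0.5316 0.3303 0.025 ]
 [0.6004 0.1368 0.025 ]
 [0.4545 0.0858 0.025 ]] [0.49326778 0.20805878 0.025     ] [0.15385975 0.20535429 0.15451752]
tray yaw 0.339732604568425 target [0.50493101 0.17505925] tcp in tray y -0.0403771019861676
t 6.8 pos [0.5043 0.1691 0.211 ] rot [-3.141  0.     1.908] tool d [0.0054 0.0026 0.181 ] turn None grip 48.2 0.0555 q6 -0.22
```

Both views agree on the tray. Shift slightly and descend.

Converted, 0.04 m / 0.4 = 0.1, 0.03 m / 0.4 = 0.075.

```bash
python3 -m pendant '[[[0.04,0.0125,0.005,0.05,0],[0.04,0,0,0.1,0],[0.04,0,0,0.1,0],[0.04,0,0,0.1,0],[0.04,0,0,0.075,0],[0.04,0,0,0.035,0],[0.04,0,0,0,0],[0.04,0,0,0,0],[0.04,0,0,0,0]]]'
```

```text
t: 7.92
position: [0.5057, 0.1757, 0.0287]
eef_rot: [3.139, 0.001, 1.909]
wrist_force: [0.4, 0.2, -1.8]
finger_gap: 0.0554
grip_force: 48.2
```

Converted, 0.004 m / 0.4 = 0.01, 0.003 m / 0.4 = 0.0075.

```bash
python3 -m pendant '[[[0.04,0,0,0.01,0],[0.04,0,0,0.01,0],[0.04,0,0,0.0075,0],[0.04,0,0,0,0],[0.04,0,0,0,0]]]' && python3 -m pendant '[[[0.04,0,0,0.005,0],[0.04,0,0,0,0],[0.04,0,0,0,0]]]'
```

```text
t: 8.55
position: [0.5046, 0.1756, 0.0163]
eef_rot: [-3.142, 0.0, 1.909]
wrist_force: [0.4, 0.5, -0.8]
finger_gap: 0.0554
grip_force: 48.2
t: 8.93
position: [0.5046, 0.1756, 0.0143]
eef_rot: [-3.142, -0.0, 1.909]
wrist_force: [0.0, -1.3, -1.4]
finger_gap: 0.0559
grip_force: 48.2
```

Converted, 0.001 m / 0.4 = 0.0025.

```bash
python3 -m pendant '[[[0.04,0,0,0.0025,0],[0.04,0,0,0,0],[0.04,0,0,0,0]]]' && python3 -m pendant '[[[0.04,0,0,0.0025,0],[0.04,0,0,0,0],[0.04,0,0,0,0]]]'
```

```text
t: 9.3
position: [0.5047, 0.1756, 0.0139]
eef_rot: [3.141, 0.0, 1.909]
wrist_force: [-2.0, -0.4, 5.8]
finger_gap: 0.0555
grip_force: 49.0
t: 9.68
position: [0.5048, 0.1756, 0.0139]
eef_rot: [3.141, 0.0, 1.909]
wrist_force: [-5.5, -1.1, 14.6]
finger_gap: 0.0556
grip_force: 50.1
```

```bash
python3 -m pendant '[[[0.04,0,0,-0.0025,0],[0.085,0,0,0,0],[0.085,0,0,0,0],[0.085,0,0,0,0],[0.085,0,0,0,0],[0.085,0,0,0,0],[0.085,0,0,0,0]]]' && python3 -m pendant '[[[0.085,0,0,-0.025,0],[0.085,0,0,-0.075,0],[0.085,0,0,-0.125,0],[0.085,0,0,-0.125,0],[0.085,0,0,-0.125,0],[0.085,0,0,0,0],[0.085,0,0,0,0]]]'
python3 - <<'E'
from h import *
st=r.read_state();im=r.get_image("wrist")[:,:,::-1];cv2.imwrite("pics/w4.png",im)
go(.526,-.207,.2,2.39)
E
```

```text
t: 10.55
position: [0.5046, 0.1755, 0.0133]
eef_rot: [-3.142, -0.0, 1.909]
wrist_force: [-0.5, 0.1, 0.1]
finger_gap: 0.0852
grip_force: 0.0
t: 11.42
position: [0.5042, 0.1755, 0.2035]
eef_rot: [3.141, 0.0, 1.909]
wrist_force: [0.3, 0.8, -0.2]
finger_gap: 0.0851
grip_force: 0.0
t 11.475 pos [0.5037 0.1754 0.2026] rot [-3.14  -0.     1.909] tool d [-0.3682 -0.1058  0.0026] turn -0.481 grip 0.0 0.0851 q6 -0.21
```

View pics/w4.png

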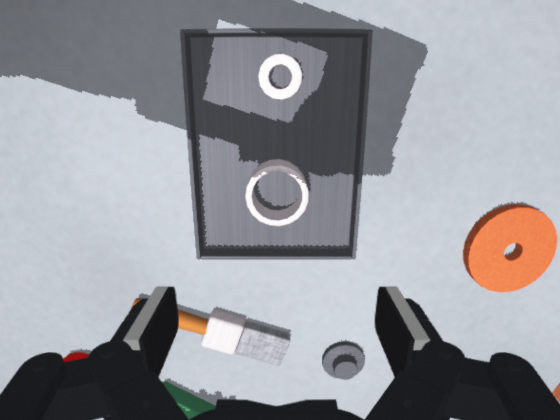

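The ring stands flat in the tray at (277,193), clear of the walls and the bush. Moving back to the fixture and turning toward the wing.

Converted, -0.046 m / 0.4 = -0.115, -0.0132 m / 0.4 = -0.033, -0.16 rad / 4 = -0.04.

```bash
python3 -m pendant '[[[0.085,-0.115,-0.033,0,0],[0.085,-0.115,-0.033,0,0],[0.085,-0.115,-0.033,0,0],[0.085,-0.115,-0.033,0,0],[0.085,-0.115,-0.033,0,0],[0.085,-0.115,-0.033,0,0],[0.085,-0.115,-0.033,0,0],[0.085,-0.115,-0.033,0,0],[0.05,0,0,0,-0.04],[0.05,0,0,0,-0.04],[0.05,0,0,0,-0.04],[0.05,0,0,0,0]]]' && python3 -m pendant '[[[0.05,0,0,0,0],[0.05,0,0,0,0]]]'
python3 - <<'E'
from h import *
st=r.read_state();im=r.get_image("wrist")[:,:,::-1];cv2.imwrite("pics/w5.png",im)
cv2.imwrite("pics/w5c.png",cv2.resize(im[120:270,180:380],None,fx=4,fy=4,interpolation=2))
go(.526,-.207,.075)
# dark wing mask near axis
g=im.max(2);m=(g<60).astype(np.uint8);m[:140]=0;m[250:]=0;m[:,:230]=0;m[:,330:]=0
n,l,s,c=cv2.connectedComponentsWithStats(m);i=1+s[1:,4].argmax();print(s[i],c[i])
print(cv2.minAreaRect(cv2.findNonZero((l==i).astype(np.uint8))))
E
```

```text
t: 12.98
position: [0.5262, -0.2062, 0.2016]
eef_rot: [-3.141, -0.003, 2.387]
wrist_force: [0.9, 0.9, -0.3]
finger_gap: 0.0501
grip_force: 0.0
t: 13.22
position: [0.5268, -0.2065, 0.2029]
eef_rot: [-3.141, -0.001, 2.387]
wrist_force: [-0.9, 0.5, 0.5]
finger_gap: 0.0501
grip_force: 0.0
t 13.275 pos [ 0.5269 -0.2065  0.2031] rot [-3.142 -0.     2.388] tool d [ 0.0003 -0.001   0.1281] turn None grip 0.0 0.05 q6 -1.39
[257 183  34  51 904] [273.59734513 203.83849558]
((275.9972839355469, 207.15701293945312), (49.21553039550781, 32.700050354003906), 74.2913589477539)
```

View pics/w5c.png

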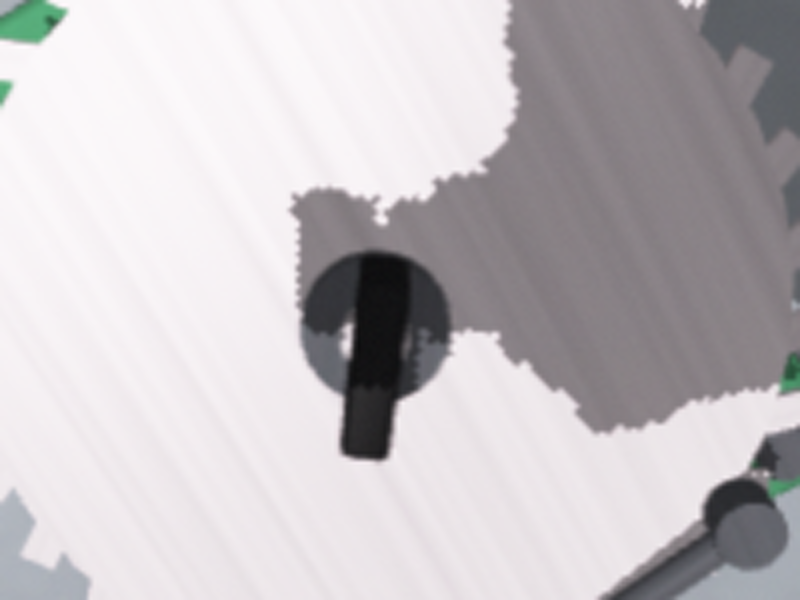

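The wing runs from crop (384,257) to (364,457), i.e. px (276,184) to (271,234), tilted slightly from the tool x axis. The pawl at crop (750,530) is well clear.

Run:
```python
from h import *
st=r.read_state();Q=R.from_euler('xyz',st['eef_rot']).as_matrix()
px=[(180+a/4,120+b/4) for a,b in((384,257),(364,457),(376,325),(453,325),(303,325),(376,250))]
for z in(.089,.060):
    print(z,((plane("wrist",px,z,st)-st['position'])@Q).round(4)[:,:2].tolist())
```

```text
0.089 [[0.022, 0.0002], [-0.0181, -0.0037], [0.0088, -0.0013], [0.0088, 0.0133], [0.0088, -0.0151], [0.0233, -0.0013]]
0.06 [[0.0148, 0.0002], [-0.0298, -0.0041], [0.0001, -0.0014], [0.0001, 0.0148], [0.0001, -0.0168], [0.0163, -0.0014]]
```

Converted, 0.04 m / 0.4 = 0.1, 0.035 m / 0.4 = 0.0875, 0.11 rad / 4 = 0.0275.

```bash
python3 -m pendant '[[[0.05,0,-0.0025,0.075,0.0275],[0.05,0,0,0.1,0],[0.05,0,0,0.0875,0],[0.05,0,0,0.05,0],[0.05,0,0,0.03,0],[0.05,0,0,0,0],[0.05,0,0,0,0]]]' && python3 -m pendant '[[[0,0,0,0,0],[0,0,0,0,0],[0,0,0,0,0],[0,0,0,0,0],[0,0,0,0,0],[0,0,0,0,0],[0,0,0,0,0]]]' 45; python3 -c "
from h import *
s=r.read_state();print(s['ft_torque'],s['wrist_force']);go(.526,-.207,.066,1.32)"
```

```text
t: 14.15
position: [0.527, -0.2078, 0.0673]
eef_rot: [3.141, 0.002, 2.279]
wrist_force: [-0.0, -0.1, 0.7]
finger_gap: 0.0497
grip_force: 0.0
t: 15.02
position: [0.5259, -0.2083, 0.0672]
eef_rot: [-3.14, 0.001, 2.279]
wrist_force: [-3.8, -2.4, 4.5]
finger_gap: 0.0089
grip_force: 53.9
[-0.30543511  0.57725478 -0.02046069] [-3.7687887  -2.36602091  4.50875782]
t 15.025 pos [ 0.5259 -0.2083  0.0672] rot [-3.140e+00  1.000e-03  2.279e+00] tool d [0.0009 0.0009 0.0012] turn 0.959 grip 53.9 0.0089 q6 -1.28
```

Converted, 0.1 rad / 4 = 0.025.

```bash
python3 -m pendant '[[[0,0,0,0,0.025],[0,0,0,0,0.025],[0,0,0,0,0.025],[0,0,0,0,0.025],[0,0,0,0,0.025],[0,0,0,0,0.025],[0,0,0,0,0.025],[0,0,0,0,0.025],[0,0,0,0,0]]]' ; python3 -c "
from h import *
s=r.read_state();print(s['ft_torque'],s['wrist_force']);go(.526,-.207,.066,1.32)"
python3 -m pendant '[[[0,0,0,0,0.0125],[0,0,0,0,0.0125],[0,0,0,0,0],[0,0,0,0,0]]]'; python3 -c "
from h import *
s=r.read_state();print(s['ft_torque'],s['wrist_force']);go(.526,-.207,.066,1.32)"
```

```text
t: 16.15
position: [0.5269, -0.2081, 0.0672]
eef_rot: [3.14, 0.001, 1.48]
wrist_force: [-2.0, -0.9, 5.2]
finger_gap: 0.0089
grip_force: 53.8
[-0.24148667  0.09752977 -0.12929132] [-1.99192493 -0.86117842  5.18441871]
t 16.15 pos [ 0.5269 -0.2081  0.0672] rot [3.14e+00 1.00e-03 1.48e+00] tool d [ 0.001  -0.001   0.0012] turn 0.16 grip 53.8 0.0089 q6 -0.48
t: 16.65
position: [0.527, -0.2081, 0.0672]
eef_rot: [3.14, 0.001, 1.381]
wrist_force: [-0.5, -1.6, 5.8]
finger_gap: 0.009
grip_force: 54.0
[-0.32529342  0.02756042 -0.0384051 ] [-0.46357204 -1.55040238  5.8427136 ]
t 16.65 pos [ 0.527  -0.2081  0.0672] rot [3.140e+00 1.000e-03 1.381e+00] tool d [ 0.0009 -0.0012  0.0012] turn 0.061 grip 54.0 0.009 q6 -0.38
```

Converted, 0.04 rad / 4 = 0.01.

```bash
for i in 1; do python3 -m pendant '[[[0,0,0,0,0.01],[0,0,0,0,0],[0,0,0,0,0]]]'; python3 -c "
from h import *
print(r.read_state()['ft_torque'])"; python3 -m pendant '[[[0,0,0,0,0.01],[0,0,0,0,0],[0,0,0,0,0]]]'; python3 -c "
from h import *
print(r.read_state()['ft_torque'])"; python3 -m pendant '[[[0,0,0,0,0.01],[0,0,0,0,0],[0,0,0,0,0]]]'; python3 -c "
from h import *
print(r.read_state()['ft_torque'])"; done | grep -v gap
```

```text
t: 17.02
position: [0.5271, -0.2081, 0.0672]
eef_rot: [3.139, 0.001, 1.341]
wrist_force: [-0.2, -1.5, 4.4]
grip_force: 54.0
[-0.33351412 -0.01858647 -0.07067375]
t: 17.4
position: [0.5271, -0.2081, 0.0672]
eef_rot: [3.139, 0.001, 1.303]
wrist_force: [-0.4, -2.3, 5.3]
grip_force: 54.1
[-0.32280097 -0.04628464  0.48488269]
t: 17.77
position: [0.5271, -0.2082, 0.0672]
eef_rot: [3.139, 0.002, 1.264]
wrist_force: [-0.7, -1.3, 5.8]
grip_force: 60.5
[-0.37215477 -0.08281127  1.10685046]
```

The torque jumped to 1.1 N m at yaw 1.30, matching the 1.32 predicted, so the screw is seated. Backing off to yaw 2.88.

Converted, -0.15 rad / 4 = -0.0375.

```bash
python3 -m pendant '[[[0,0,0,0,-0.025],[0,0,0,0,-0.0375],[0,0,0,0,-0.0375],[0,0,0,0,-0.0375],[0,0,0,0,-0.0375],[0,0,0,0,-0.0375],[0,0,0,0,-0.0375],[0,0,0,0,-0.0375],[0,0,0,0,-0.0375],[0,0,0,0,-0.0375],[0,0,0,0,-0.025],[0,0,0,0,-0.015]]]' && python3 -m pendant '[[[0,0,0,0,0],[0,0,0,0,0],[0,0,0,0,0],[0,0,0,0,0]]]'
python3 - <<'E'
from h import *
im=r.get_image("top")[:,:,::-1];s=r.get_image("side")[:,:,::-1];cv2.imwrite("pics/end.png",cv2.resize(np.hstack([im,s]),(800,300)))
go(.526,-.207,.066,2.88);print(r.read_state()['ft_torque'],r.read_state()['dq'].round(3))
E
```

```text
t: 19.27
position: [0.5254, -0.2089, 0.0672]
eef_rot: [-3.139, -0.001, 2.874]
wrist_force: [-7.0, -5.0, 8.3]
finger_gap: 0.0087
grip_force: 53.1
t: 19.77
position: [0.5254, -0.2089, 0.0672]
eef_rot: [-3.139, -0.001, 2.872]
wrist_force: [-5.8, -5.3, 8.4]
finger_gap: 0.0089
grip_force: 53.1
t 19.875 pos [ 0.5254 -0.2089  0.0672] rot [-3.139e+00 -1.000e-03  2.872e+00] tool d [-0.      0.002   0.0012] turn -0.008 grip 53.1 0.009 q6 -1.87
[-0.77701165  0.97436408  0.06953651] [ 0.    -0.001  0.    -0.001 -0.     0.001]
```

View pics/end.png

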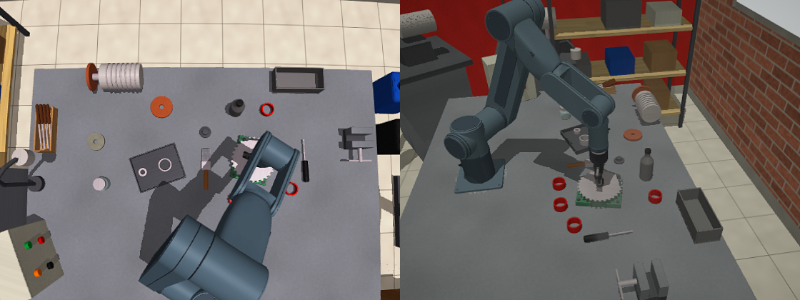

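The ring is in the tray (left view, 165,165), the gripper is on the wing, and everything else is where it was. Handing in.

```bash
python3 -c "
from workcell import r
print(r.job_done())"
```

```text
the job is handed in; nothing more can be done
None
```

I handed the job in at about 20 s of the 64 s allowed: the spacer ring stands flat in the tray, and the clamp screw was seated on its stop, backed off about 1.56 rad, and is still gripped at about 53 N; the hand-in returned no verdict.

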